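# Restock the gel pot lanes

## Task

Restock the red lane and the blue lane of the gel pot display. In each of the two, first bring the older plain-lidded pot forward from the back place to the marked front place, and only then stand the pink gold-topped pot with the same colour of dot on the marked back place behind it, all four upright on the lane's floor and centred on their circles. Leave the full green lane, the gold-topped green pot and both black pots as they are.

Things in the scene. Friction and masses are not known exactly. Their poses are not given: they have to be found in the camera images.
- lane_red: Open lane fixed on the table, 176 mm long (x), 70 wide (y): grey floor 4 mm thick, clear rims 10 mm high, 62 apart inside, red block 12 mm high, 16 deep across the front end (-x, robot side). Origin: centre of underside; x runs front to back. White circles 48 mm across mark the front place at x = -40 mm and the back place at x = +40, y = 0. An older pot starts on the back place.
- lane_blue: Open lane fixed on the table, 176 mm long (x), 70 wide (y): grey floor 4 mm thick, clear rims 10 mm high, 62 apart inside, blue block 12 mm high, 16 deep across the front end (-x, robot side). Origin: centre of underside; x runs front to back. White circles 48 mm across mark the front place at x = -40 mm and the back place at x = +40, y = 0. An older pot starts on the back place.
- lane_green: Open lane fixed on the table, 176 mm long (x), 70 wide (y): grey floor 4 mm thick, clear rims 10 mm high, 62 apart inside, green block 12 mm high, 16 deep across the front end (-x, robot side). Origin: centre of underside; x runs front to back. White circles 48 mm across mark the front place at x = -40 mm and the back place at x = +40, y = 0. Full: two pots fixed in it, tops 50 mm high.
- old_red: Loose round pot about 60 g, jar 37 mm across up to 26 mm height, lid 40 mm across from 26 to 46 mm height. Origin: centre of its underside; z up along its axis. Older stock: pink jar, plain pale pink lid with a red dot 22 mm across and no gold. At the start in the red lane near its back place, its underside 4 mm above the table.
- new_red: Loose round pot about 60 g, jar 37 mm across up to 26 mm height, lid 40 mm across from 26 to 46 mm height. Origin: centre of its underside; z up along its axis. New stock: pink jar and lid, top covered by a gold disc 36 mm across with a red dot 22 mm across. At the start on the table in front of the lanes, in a loose row with the other new and black pots, at least 90 mm between centres.
- old_blue: Loose round pot about 60 g, jar 37 mm across up to 26 mm height, lid 40 mm across from 26 to 46 mm height. Origin: centre of its underside; z up along its axis. Older stock: pink jar, plain pale pink lid with a blue dot 22 mm across and no gold. At the start in the blue lane near its back place, its underside 4 mm above the table.
- new_blue: Loose round pot about 60 g, jar 37 mm across up to 26 mm height, lid 40 mm across from 26 to 46 mm height. Origin: centre of its underside; z up along its axis. New stock: pink jar and lid, top covered by a gold disc 36 mm across with a blue dot 22 mm across. At the start on the table in front of the lanes, in a loose row with the other new and black pots, at least 90 mm between centres.
- new_green: Loose round pot about 60 g, jar 37 mm across up to 26 mm height, lid 40 mm across from 26 to 46 mm height. Origin: centre of its underside; z up along its axis. New stock: pink, gold disc with a green dot on top. In the loose row; its lane is full, to be left alone.
- black_red: Loose round pot about 60 g, jar 37 mm across up to 26 mm height, lid 40 mm across from 26 to 46 mm height. Origin: centre of its underside; z up along its axis. Black jar and black lid, white disc with a red dot on top: another range. In the loose row, to be left alone.
- black_blue: Loose round pot about 60 g, jar 37 mm across up to 26 mm height, lid 40 mm across from 26 to 46 mm height. Origin: centre of its underside; z up along its axis. Black jar and black lid, white disc with a blue dot on top: another range. In the loose row, to be left alone.
Mind the look-alikes: they are no part of the job. Leave any purple or turquoise look-alike of the old_blue alone.

How it is judged:
By the outcome, as a careful person would: the job done as asked, in the order asked, and still so for the second after the job is handed in, with the robot touching nothing.
It also fails if it takes over 102 s, if anything falls off the work surface, if the arm or the gripper's body presses on something with over 40 N, if the wrist force passes 120 N, or if a joint passes its speed limit or range.

## Robot

A 7-joint arm with a two-finger parallel gripper is mounted at the origin on the work surface. World frame = base frame: x ahead of the robot, y to its left, z up, the work surface at z = 0. Lengths are in m, angles in degrees, forces in N, time in s.
With the tool pointing down it reaches from about 0.4 to 0.875 m from the base axis. Payload 6.5 kg.
Tool frame: the origin (TCP) lies midway between the tips of the shut fingers; the grasp point (between the pads) lies 19 mm behind it; z points along the fingers, y is the direction in which the jaws open and shut (so a half turn about z gives the same grasp; the last joint's range is limited). The gripper opens to 88 mm and grips with 3 to 60 N. Pads are 18 mm wide; open, the fingers measure 123 mm over their backs; the gripper's body (75 mm by 187 mm) begins 45 mm behind the grasp point.
Start: joints at [67.769, 30.733, -0.252, 88.115, 0.149, 61.152, -4.079], TCP at [0.206, -0.617, 0.239] pointing down, gripper open.
Joint ranges: [-154.64, 154.64], [-21.42, 123.67], [-72.66, 72.17], [13.99, 137.28], [-74.86, 254.86], [10.95, 109.41], [-158.01, 158.01]. Speed limits (degrees/s): [136.94, 136.94, 180, 180, 180, 180, 180].

## Interface

Orientations are given as a 3x3 rotation matrix whose columns are the frame's x, y, z axes.
In Python, from bench import bot gives the robot as it stands. Calls block until the motion is done:
- bot.goto(position, orientation): joint-space move of the TCP to a pose.
- bot.servo_line(position, frame=None, speed=0.15, threshold=None): straight line of the TCP; frame=None keeps the orientation; speed is the mean speed in m/s. With threshold (N) it stops when the force on the tool has changed by that much, and returns True; else False.
- bot.move_j(angles): joint-space move.
- bot.command_gripper(opening): finger opening in m; the grip force is fixed at half the most; returns when the fingers have stopped.
- bot.hold(seconds).
- bot.inverse_kinematics(position, orientation): joint angles nearest the present ones, or None.
- bot.observe(): the state.
- bot.camera(name): name is "scene" or "side" or "wrist"; returns the picture (384x512x3 uint8, red, green, blue); there is no depth.
- bot.camera_params(name): a dict with "camera_matrix" (3x3 intrinsics, pixels), "camera_from_world" (4x4, takes a point from world to camera coordinates); the wrist camera has in their place "hand_eye" (4x4, takes a point from camera to tool coordinates, whose origin is the TCP and whose axes are the flange's). Camera axes: x right, y down, z forward; pixel columns grow to the right and rows downward; lengths in m; the calibration is good to about 2 mm. A picture is of the moment at which its call begins: read the wrist's pose just before it. camera_params takes no time and is no camera call.
A pose or a line that the arm cannot do raises bot.PlanningError and nothing moves.
- bot.hand_in(): hands the job in, once; it reports no verdict.
The state is a dict: "clock": time; "joints": joint angles; "joint_vel": joint speeds; "joint_efforts": joint torques, N m; "eef_pos": TCP position; "orientation": TCP orientation; "ft_force": force on the tool from outside, world axes, zero at the start; "torque": the same for the moment, N m; "gripper_width": finger opening in m.
Only numpy, scipy, OpenCV 4.12 (cv2) and the standard library are available. Lean on these libraries where they do the work, as an engineer would, in place of code of your own. Each camera call takes 0.05 s, during which the arm holds its last target.

## Working session

There is one attempt and no reset: what is moved stays moved. The work goes in short steps, each a Python script; the robot and the scene stay as the last script left them, time stands still between calls to the robot, and variables do not carry over. Pictures are saved under pics/ and viewed, and the job is handed in when it is done.

```bash
mkdir -p pics; ls; python3 - <<'E'
from bench import bot
import cv2,numpy as np
s=bot.observe();print(s['clock'],s['eef_pos'],np.round(s['orientation'],3).tolist(),s['gripper_width'])
for n in ["scene","side","wrist"]:
    im=bot.camera(n);cv2.imwrite(f"pics/{n}0.png",im[:,:,::-1])
    p=bot.camera_params(n);print(n,{k:np.round(v,4).tolist() for k,v in p.items()})
E
```

```text
pics
0.0 [ 0.20537532 -0.61605971  0.23783903] [[0.949, 0.316, -0.001], [0.316, -0.949, 0.002], [-0.0, -0.002, -1.0]] 0.08795863695026712
scene {'camera_matrix': [[388.1895, 0.0, 251.1668], [0.0, 388.1895, 191.8865], [0.0, 0.0, 1.0]], 'camera_from_world': [[-0.5669, 0.8237, 0.0105, 0.3562], [0.5607, 0.3952, -0.7277, -0.2865], [-0.6035, -0.4066, -0.6858, 1.184], [0.0, 0.0, 0.0, 1.0]]}
side {'camera_matrix': [[481.5097, 0.0, 253.7474], [0.0, 481.5097, 189.1552], [0.0, 0.0, 1.0]], 'camera_from_world': [[-0.693, -0.7209, -0.003, 0.4015], [-0.4648, 0.45, -0.7625, 0.2766], [0.5511, -0.527, -0.647, 1.0032], [0.0, 0.0, 0.0, 1.0]]}
wrist {'camera_matrix': [[315.9977, 0.0, 251.7471], [0.0, 315.9977, 197.8506], [0.0, 0.0, 1.0]], 'hand_eye': [[-0.0001, -0.9616, -0.2745, 0.0707], [1.0, -0.0002, 0.0004, -0.0012], [-0.0004, -0.2745, 0.9616, -0.147], [0.0, 0.0, 0.0, 1.0]]}
```

View pics/scene0.png

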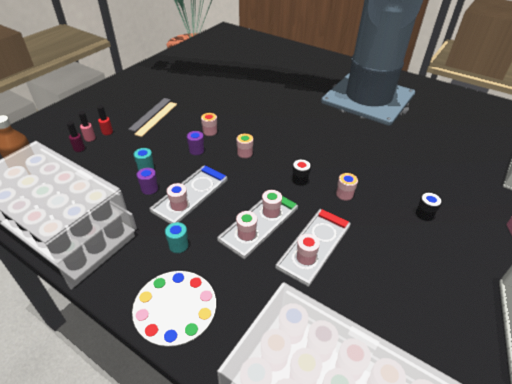

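View pics/side0.png

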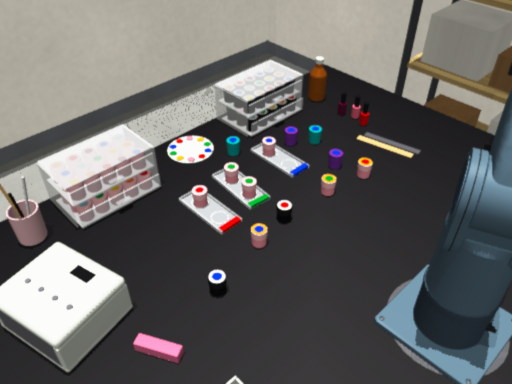

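View pics/wrist0.png

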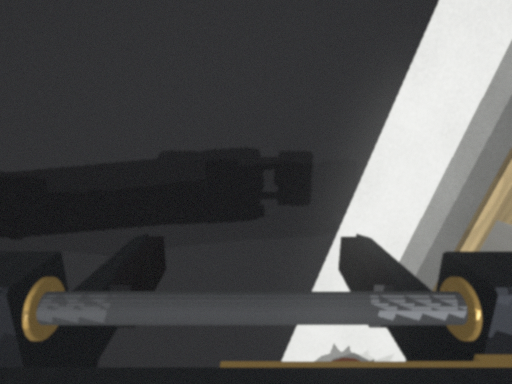

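Scene: blue lane with a pink/blue-dot pot at (177,195), green lane (full) in the middle, red lane with a pink/red-dot pot at (308,248). Gold-topped pots: (209,123), (245,145), (347,186). Black pots: (301,172), (429,206). Purple and turquoise look-alikes: (147,180), (196,142), (177,237), (144,160). I'll enlarge crops to confirm.

```bash
python3 - <<'E'
import cv2
a=cv2.imread('pics/scene0.png');b=cv2.imread('pics/side0.png')
cv2.imwrite('pics/c1.png',cv2.resize(a[105:255,125:265],None,fx=4,fy=4,interpolation=cv2.INTER_CUBIC)[:600])
cv2.imwrite('pics/c2.png',cv2.resize(a[155:285,235:365],None,fx=4.6,fy=4.6,interpolation=cv2.INTER_CUBIC)[:600])
cv2.imwrite('pics/c3.png',cv2.resize(b[120:250,175:375],None,fx=4,fy=4,interpolation=cv2.INTER_CUBIC))
E
```

```text
(no output)
```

View pics/c1.png

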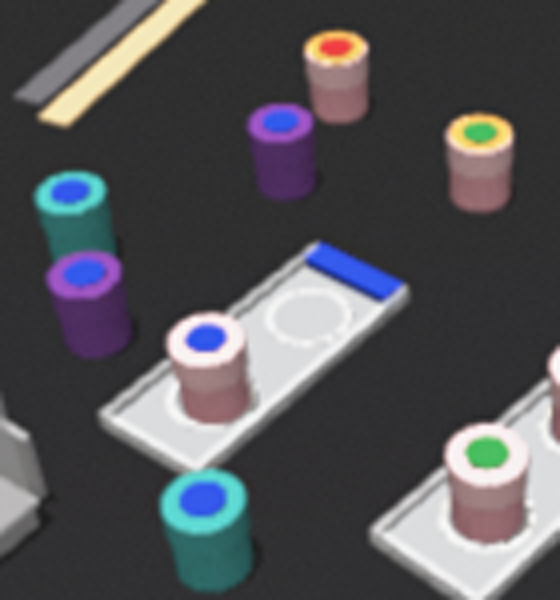

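View pics/c2.png

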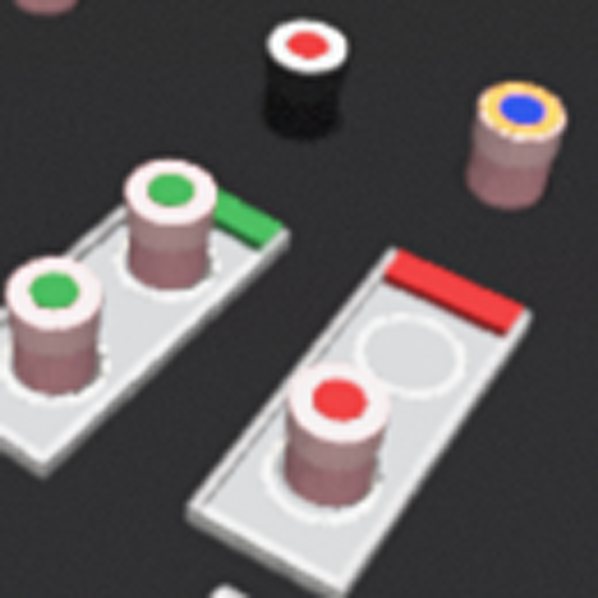

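View pics/c3.png

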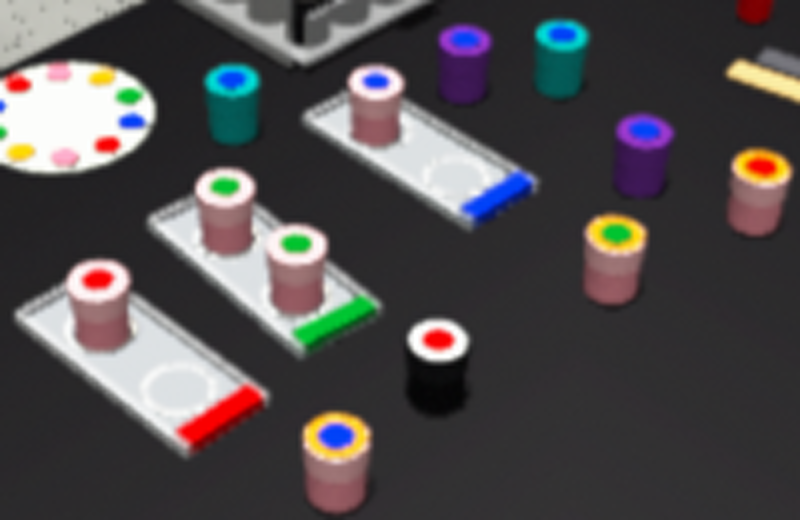

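Confirmed in the crops. The candidates are:
- **Red dot:** gold-topped pink at scene (209,116) is new_red; plain pink in the lane at (309,242) is old_red; black at (302,165) is not mine.
- **Blue dot:** gold-topped pink at (348,178) is new_blue; plain pink in the lane at (176,189) is old_blue; the four purple/turquoise pots and black (429,200) are not mine.

Next I'll triangulate these.

```bash
cat > h.py <<'E'
import numpy as np,cv2
from bench import bot
def P(n):
    p=bot.camera_params(n);return p['camera_matrix']@np.array(p['camera_from_world'])[:3]
def Pw(s):
    p=bot.camera_params('wrist');T=np.eye(4);T[:3,:3]=s['orientation'];T[:3,3]=s['eef_pos']
    return p['camera_matrix']@np.linalg.inv(T@p['hand_eye'])[:3]
def tri(Pa,a,Pb,b):
    X=cv2.triangulatePoints(Pa,Pb,np.array(a,float).reshape(2,1),np.array(b,float).reshape(2,1))[:,0];X=X[:3]/X[3]
    e=[np.linalg.norm((lambda q:q[:2]/q[2])(M@np.r_[X,1])-c) for M,c in((Pa,a),(Pb,b))]
    return X,e
def onplane(M,a,z):
    A=np.c_[M[:,0],M[:,1],-np.array([a[0],a[1],1.])];r=np.linalg.solve(A,-(M[:,2]*z+M[:,3]));return np.r_[r[:2],z]
def proj(M,X):
    q=M@np.r_[X,1];return q[:2]/q[2]
E
python3 - <<'E'
from h import *
A,B=P('scene'),P('side')
c=lambda u,v,s,x,y:((u+.5)/s-.5+x,(v+.5)/s-.5+y)
c1=lambda u,v:c(u,v,4,125,105);c2=lambda u,v:c(u,v,4.6,235,155);c3=lambda u,v:c(u,v,4,175,120)
for n,a,b in [('new_red',c1(337,46),c3(760,167)),('new_green',c1(480,133),c3(616,233)),('old_blue',c1(206,338),c3(376,81)),
 ('old_red',c2(340,400),c3(98,279)),('new_blue',c2(522,109),c3(336,435)),('black_red',c2(307,45),c3(438,339)),
 ('circR',c2(410,355),c3(178,389)),('circB',c1(309,317),c3(456,178)),
 ('greenF',c2(170,190),c3(297,243)),('greenB',c2(54,291),c3(225,186)),
 ('turq',c1(203,499),c3(232,79)),('purpBack',c1(85,272),c3(465,39)),('turq2',c1(70,191),c3(562,34)),('purpFront',c1(281,121),c3(645,130)),
 ('R front L corner',c2(393,250),c3(265,395)),('R front R',c2(530,315),c3(187,450)),('B frontL',c1(318,245),c3(535,183)),('B frontR',c1(408,290),c3(470,226))]:
    X,e=tri(A,a,B,b);print(n,np.round(X,4),np.round(e,1))
E
```

```text
new_red [ 0.4186 -0.2776  0.0472] [0.7 0.4]
new_green [ 0.442  -0.1477  0.0465] [0.3 0.2]
old_blue [ 0.6769 -0.1554  0.0503] [0.4 0.2]
old_red [0.6426 0.136  0.0507] [0.1 0.1]
new_blue [0.4353 0.1216 0.0471] [0.4 0.2]
black_red [0.4519 0.0156 0.0468] [0.4 0.2]
circR [0.5662 0.1358 0.0046] [0.4 0.2]
circB [ 0.5958 -0.1584  0.0032] [0.5 0.2]
greenF [0.5799 0.017  0.0503] [0.3 0.1]
greenB [0.6595 0.01   0.0504] [0.3 0.1]
turq [ 0.7573 -0.0843  0.0464] [0.4 0.1]
purpBack [ 0.6729 -0.2482  0.0467] [0.4 0.2]
turq2 [ 0.6265 -0.3078  0.0462] [0.5 0.2]
purpFront [ 0.5026 -0.2542  0.0466] [0.3 0.2]
R front L corner [0.5188 0.1027 0.0103] [0.7 0.4]
R front R [0.5175 0.1701 0.0085] [0.4 0.2]
B frontL [ 0.5477 -0.1907  0.0081] [0.6 0.3]
B frontR [ 0.5483 -0.1225  0.0064] [1.1 0.6]
```

```bash
cat >> h.py <<'E'
D=np.diag([1.,-1,-1])
def snap(n):
    import json
    s=bot.observe();im=bot.camera('wrist');cv2.imwrite(f'pics/{n}.png',im[:,:,::-1])
    np.save(f'{n}.npy',Pw(s));return s
E
python3 - <<'E'
from h import *
for i,p in enumerate([(.53,-.14,.27),(.53,0,.27),(.53,.13,.27)]):
    bot.goto(np.array(p),D); s=snap(f'w{i}');print(s['clock'],s['eef_pos'],np.round(s['joints'],0))
E
```

```text
2.225 [ 0.52977597 -0.14117391  0.26991038] [ 21.  20. -14. 101.   5.  60. -85.]
2.8917 [ 5.30032001e-01 -2.97724120e-04  2.69993248e-01] [   9.   18.  -17.  104.    6.   59. -100.]
3.525 [0.53034858 0.12891852 0.26982405] [  -2.   20.  -20.  101.    8.   60. -116.]
```

View pics/w0.png

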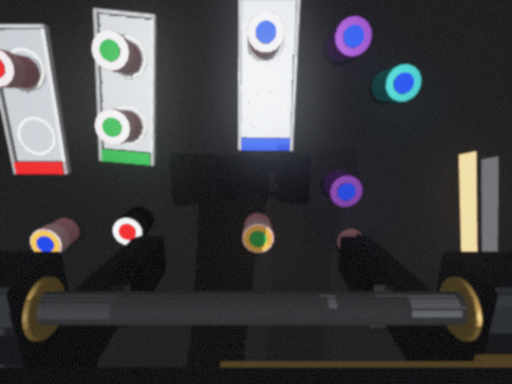

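View pics/w1.png

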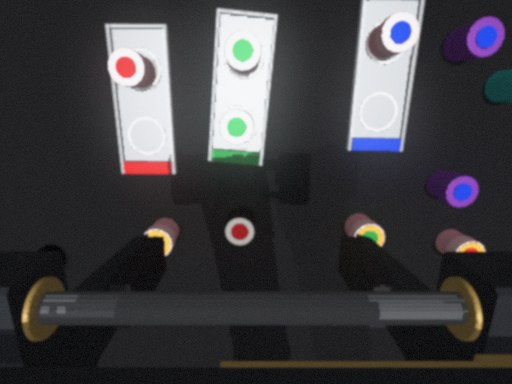

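View pics/w2.png

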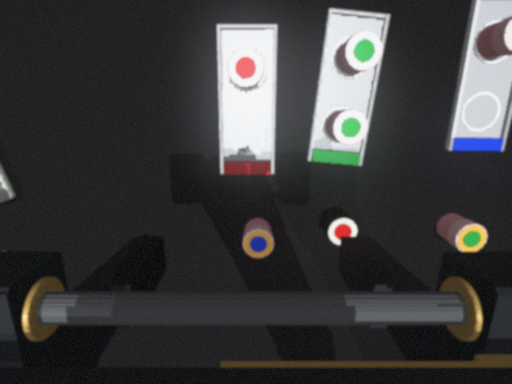

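The wrist views show the lanes. Red circle at w0 (37,135) and w1 (146,135), blue circle at w1 (378,111) and w2 (481,111). Lid dots are clear. Enlarging.

```bash
python3 - <<'E'
import cv2
def c(n,x,y,w,h,s=4):
    a=cv2.imread(f'pics/{n}.png')[y:y+h,x:x+w];return cv2.resize(a,None,fx=s,fy=s,interpolation=cv2.INTER_CUBIC)
cv2.imwrite('pics/k1.png',cv2.hconcat([c('w1',95,15,95,145),c('w0',0,15,80,145)]))
cv2.imwrite('pics/k2.png',cv2.hconcat([c('w1',335,0,95,145),c('w2',435,0,77,145)]))
cv2.imwrite('pics/k3.png',cv2.hconcat([c('w2',205,15,85,140),c('w0',230,0,80,140)]))
E
```

```text
(no output)
```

View pics/k1.png

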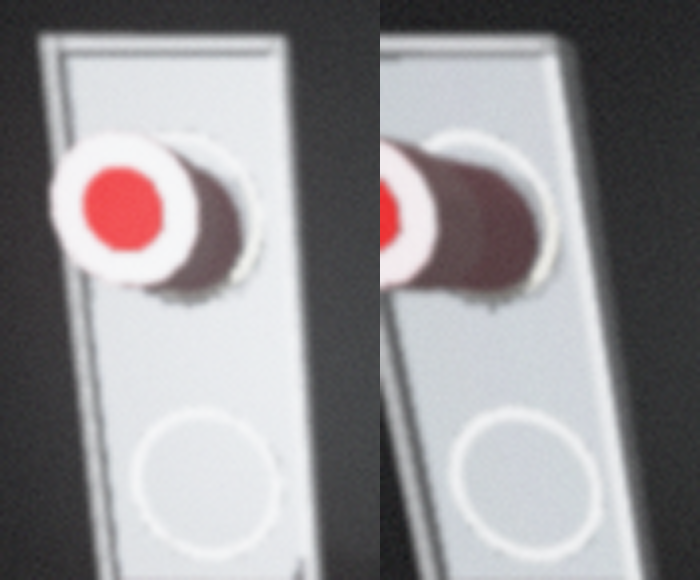

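View pics/k2.png

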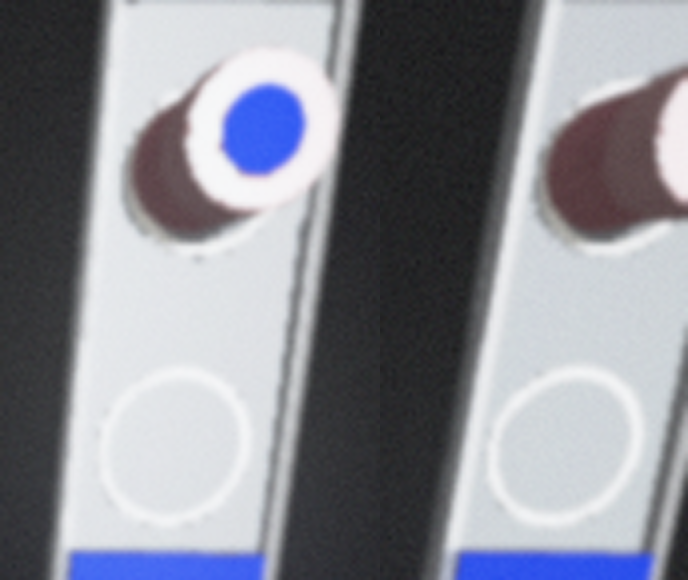

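View pics/k3.png

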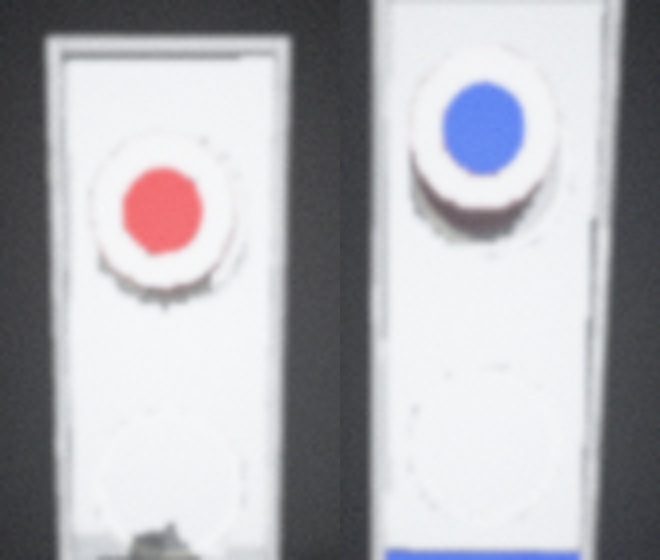

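```bash
python3 - <<'E'
from h import *
W=[np.load(f'w{i}.npy') for i in range(3)];A,B=P('scene'),P('side')
g=lambda u,v,x,y:((u+.5)/4-.5+x,(v+.5)/4-.5+y)
r=lambda *a:print(a[0],*[np.round(x,4) for x in a[1:]])
r('circR',*tri(W[1],g(206,483,95,15),W[0],g(146,483,0,15)), onplane(W[2],g(172,484,205,15),.004))
r('circB',*tri(W[1],g(175.5,446.5,335,0),W[2],g(186,446.5,435,0)), onplane(W[0],g(143,445,230,0),.004))
r('oldR',*tri(W[1],g(123,208,95,15),W[2],g(163,210,205,15)))
r('oldB',*tri(W[1],g(263,129,335,0),W[0],g(144,128,230,0)))
for n,w,pts in [('R w1',1,[g(40,36,95,15),g(288,38,95,15),(121.5,174.5),(174.5,174.5)]),('R w2',2,[g(45,37,205,15),g(291,37,205,15),(220.5,174.5),(274,174)]),
  ('B w0',0,[g(372-340,4,230,0),g(622-340,4,230,0),(238,151),(292.7,151)]),('B w1',1,[g(105,4,335,0),g(360,4,335,0),(348.5,151),(403,151)])]:
    X=np.array([onplane(W[w],p,.010) for p in pts]); m=[(X[0]+X[1])/2,(X[2]+X[3])/2];d=m[0]-m[1]
    print(n,np.round(X[:,:2],4).tolist(),np.round(m,4)[:,:2].tolist(),'yaw',np.degrees(np.arctan2(d[1],d[0])))
# new pots by single-plane .046 and tri
r('new_blue',*tri(W[0],(46,243.5),W[2],(258,243.5)),onplane(W[2],(258,243.5),.046))
r('new_red',onplane(W[1],(471,248),.046))
# backs in scene/side
E
```

```text
circR [0.5663 0.136  0.0052] [0.0734 0.0734] [0.5661 0.135  0.004 ]
circB [ 0.596  -0.1588  0.0052] [0.0379 0.0379] [ 0.5961 -0.1576  0.004 ]
oldR [0.6427 0.1365 0.0515] [0.0926 0.0926]
oldB [ 0.6766 -0.155   0.0513] [0.0937 0.0938]
R w1 [[0.6938, 0.1708], [0.6933, 0.0991], [0.5161, 0.1713], [0.5161, 0.1019]] [[0.6936, 0.1349], [0.5161, 0.1366]] yaw -0.5324064299888753
R w2 [[0.6939, 0.171], [0.6938, 0.0999], [0.5164, 0.1707], [0.517, 0.1006]] [[0.6939, 0.1354], [0.5167, 0.1356]] yaw -0.06296595448603919
B w0 [[0.7171, -0.1246], [0.717, -0.1956], [0.5465, -0.1227], [0.5464, -0.1929]] [[0.717, -0.1601], [0.5465, -0.1578]] yaw -0.7656003185991723
B w1 [[0.7174, -0.1235], [0.7175, -0.1961], [0.5468, -0.1238], [0.5468, -0.1939]] [[0.7175, -0.1598], [0.5468, -0.1589]] yaw -0.3165210783133613
new_blue [0.4342 0.1219 0.0456] [0.0212 0.0212] [0.4344 0.1219 0.046 ]
new_red [ 0.4277 -0.28    0.046 ]
```

```bash
cat >> h.py <<'E'
def st(t=''):
    s=bot.observe();print(t,round(s['clock'],2),np.round(s['eef_pos'],4),'F',np.round(s['ft_force'],1),'w',round(s['gripper_width'],4));return s
def pick(x,y,z,up=.10):
    bot.goto(np.array([x,y,up+.03]),D);bot.command_gripper(.07)
    hit=bot.servo_line(np.array([x,y,z]),D,speed=.1,threshold=15);st(f'down {hit}')
    bot.command_gripper(0.03);st('grip')
    bot.servo_line(np.array([x,y,up]),D,speed=.12);st('lift')
def place(x,y,z,up=.10):
    bot.servo_line(np.array([x,y,up]),D,speed=.2)
    bot.servo_line(np.array([x,y,z+.012]),D,speed=.12)
    hit=bot.servo_line(np.array([x,y,z]),D,speed=.03,threshold=4);st(f'placed {hit}')
    bot.command_gripper(.064);st('open')
    bot.servo_line(np.array([x,y,up+.03]),D,speed=.15)
E
python3 - <<'E'
from h import *
pick(.6427,.1362,.021)
place(.5657,.1357,.021)
st()
bot.goto(np.array([.53,.03,.27]),D);snap('a1')
E
```

```text
down False 6.03 [0.6433 0.1364 0.0218] F [ 0.1  0.5 -0.1] w 0.0701
grip 6.6 [0.6428 0.1362 0.0212] F [0.1 0.2 1.5] w 0.0387
lift 7.41 [0.6421 0.1359 0.0993] F [-0.3  0.  -1.3] w 0.0389
placed True 9.08 [0.5657 0.1356 0.0211] F [-0.   0.6  5. ] w 0.039
open 9.63 [0.5651 0.1354 0.0205] F [ 0.7 -0.5 -0. ] w 0.0638
 10.52 [0.5651 0.1354 0.1292] F [-0.7  0.5 -0.4] w 0.0639
```

View pics/a1.png

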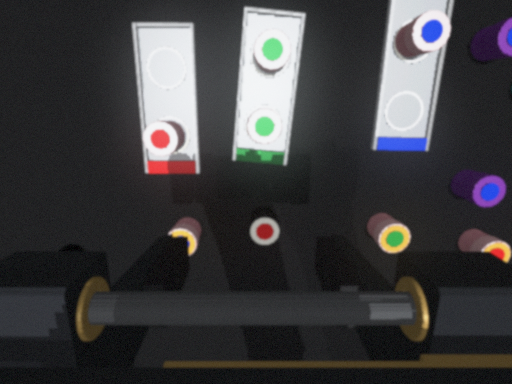

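Old red sits near the front, dot at (160,139), and the red back circle is uncovered at (165,68). Next is old_blue.

```bash
python3 - <<'E'
from h import *
pick(.6767,-.1550,.021)
place(.5957,-.1583,.021)
for n,p in [('a2',(.52,-.03,.27)),('a3',(.43,-.22,.25)),('a4',(.43,-.30,.25))]:
    bot.goto(np.array(p),D);snap(n)
st()
def c(n,x,y,w,h,s=4):
    a=cv2.imread(f'pics/{n}.png')[y:y+h,x:x+w];return cv2.resize(a,None,fx=s,fy=s,interpolation=cv2.INTER_CUBIC)
cv2.imwrite('pics/k4.png',cv2.hconcat([c('a1',125,15,90,145),c('a2',350,0,90,145)]))
E
```

```text
down False 13.93 [ 0.6774 -0.1551  0.0219] F [ 0.6 -0.1  0.7] w 0.0702
grip 14.5 [ 0.6768 -0.1551  0.0212] F [-0.7  0.8  0.8] w 0.0388
lift 15.31 [ 0.6761 -0.155   0.0993] F [-0.5 -0.4 -0.3] w 0.0394
placed True 17.01 [ 0.5957 -0.1584  0.0211] F [-0.7 -0.2  4. ] w 0.0389
open 17.56 [ 0.5949 -0.1582  0.0204] F [ 0.7  1.1 -0. ] w 0.064
 20.69 [ 0.4311 -0.2986  0.2498] F [-1.1  0.4 -0.2] w 0.064
```

View pics/a2.png

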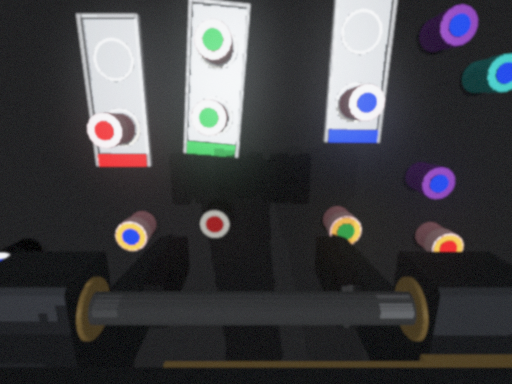

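View pics/a3.png

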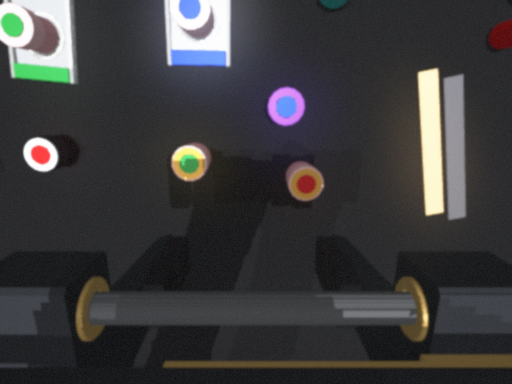

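View pics/a4.png

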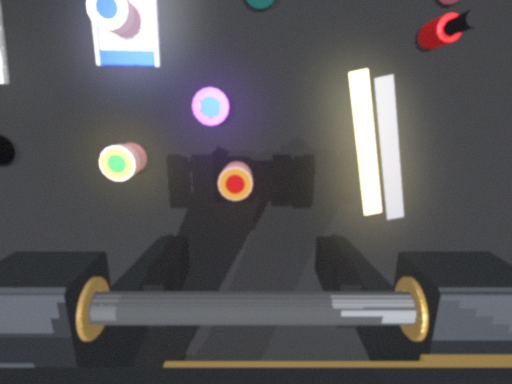

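View pics/k4.png

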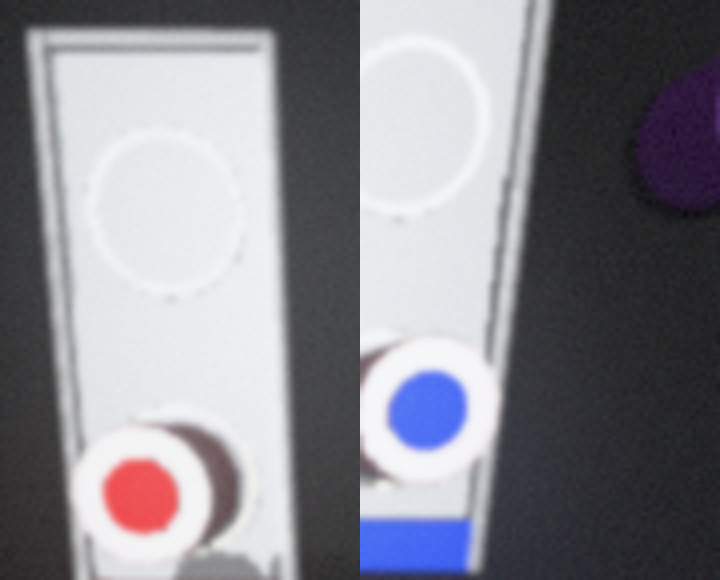

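Both old pots are forward and both back circles are free: red at a2 (114,59), blue at a2 (362,31). New_red's red dot on gold is at a3 (306,184) and a4 (235,184). Enlarging for centres.

```bash
python3 - <<'E'
import cv2
def c(n,x,y,w,h,s=4):
    a=cv2.imread(f'pics/{n}.png')[y:y+h,x:x+w];return cv2.resize(a,None,fx=s,fy=s,interpolation=cv2.INTER_CUBIC)
cv2.imwrite('pics/k5.png',cv2.hconcat([c('a2',70,5,90,145),c('a2',320,0,90,145)]))
cv2.imwrite('pics/k6.png',cv2.hconcat([c('a3',275,150,60,70,5),c('a4',205,150,60,70,5)]))
E
```

```text
(no output)
```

View pics/k5.png

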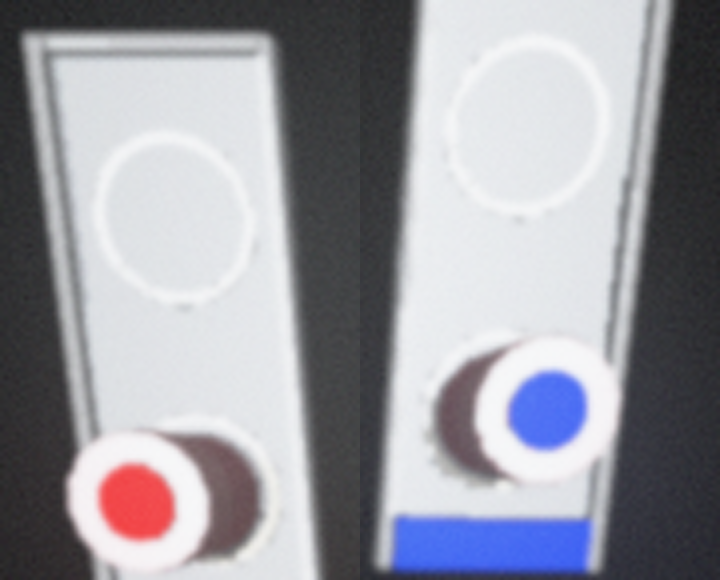

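View pics/k6.png

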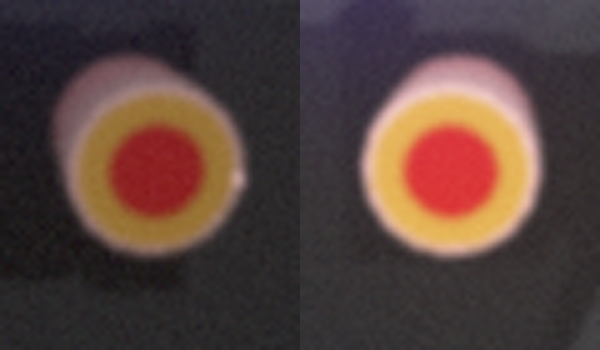

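```bash
python3 - <<'E'
from h import *
W={k:np.load(f'{k}.npy') for k in ['a1','a2','a3','a4','w0','w2','w1']}
g=lambda u,v,x,y,s=4:((u+.5)/s-.5+x,(v+.5)/s-.5+y)
r=lambda *a:print(a[0],*[np.round(x,4) for x in a[1:]])
r('backR',onplane(W['a2'],g(175,217,70,5),.004),onplane(W['a1'],g(166,212,125,15),.004))
r('backB',onplane(W['a2'],g(167,126,320,0),.004))
r('oldR front',onplane(W['a2'],g(137,501,70,5),.05),onplane(W['a1'],g(141,496,125,15),.05))
r('oldB front',onplane(W['a2'],g(187,410,320,0),.05))
r('new_red',*tri(W['a3'],g(155,171,275,150,5),W['a4'],g(150,171,205,150,5)))
r('new_blue',*tri(W['a2'],(130.5,237),W['w2'],(258,243.5)))
E
```

```text
backR [0.6465 0.1358 0.004 ] [0.646  0.1359 0.004 ]
backB [ 0.6763 -0.1598  0.004 ]
oldR front [0.5659 0.1371 0.05  ] [0.5654 0.137  0.05  ]
oldB front [ 0.5956 -0.1576  0.05  ]
new_red [ 0.418  -0.2791  0.047 ] [0.0098 0.0098]
new_blue [0.4344 0.122  0.0474] [0.4366 0.4321]
```

```bash
python3 - <<'E'
from h import *
pick(.418,-.2788,.017,up=.13)
place(.6460,.1357,.021,up=.13)
pick(.4344,.1219,.017,up=.13)
place(.6760,-.1592,.021,up=.13)
for n,p in [('b1',(.52,.05,.27)),('b2',(.52,-.07,.27))]:
    bot.goto(np.array(p),D);snap(n)
st()
for n in ('scene','side'): cv2.imwrite(f'pics/{n}1.png',bot.camera(n)[:,:,::-1])
E
```

```text
down False 23.03 [ 0.4184 -0.279   0.0175] F [ 0.5 -0.3 -0.1] w 0.0703
grip 23.61 [ 0.418  -0.2789  0.0171] F [-1.  -0.2  1.8] w 0.0386
lift 24.7 [ 0.4175 -0.2785  0.1293] F [ 0.3  0.3 -0.4] w 0.039
placed True 28.61 [0.646  0.1356 0.0211] F [-0.5 -0.6  4.9] w 0.039
open 29.16 [0.6453 0.1355 0.0204] F [ 0.3  0.4 -0. ] w 0.0638
down False 32.98 [0.4348 0.122  0.0174] F [-0.1  0.3  0.2] w 0.0704
grip 33.56 [0.4344 0.1219 0.0171] F [-0.8 -0.8  1.2] w 0.0389
lift 34.65 [0.4339 0.1217 0.1294] F [-1.1  0.2 -1.2] w 0.0389
placed True 38.03 [ 0.6759 -0.1592  0.0212] F [-0.2  0.4  5. ] w 0.0388
open 38.58 [ 0.6751 -0.1591  0.0204] F [ 0.9 -1.1 -0.7] w 0.0638
 41.41 [ 0.5202 -0.0699  0.2696] F [-0.   1.3 -0.2] w 0.0642
```

View pics/b1.png

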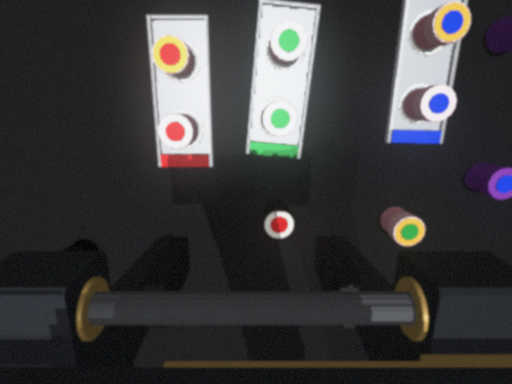

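View pics/b2.png

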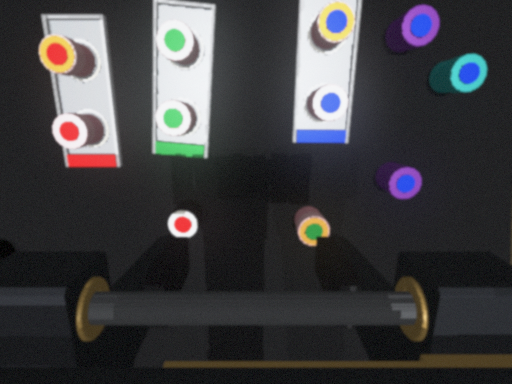

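View pics/side1.png

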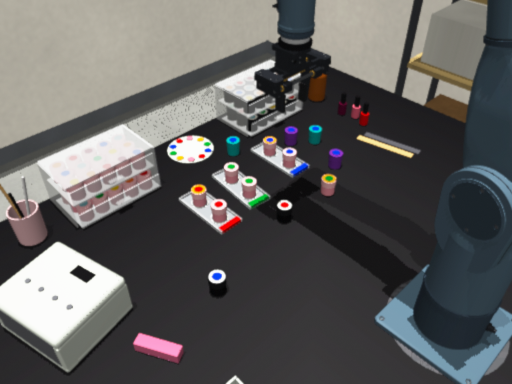

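All four pots are in the lanes, with gold tops at the back: b1 (170,54) red and b2 (337,21) blue. Checking the positions numerically in an enlarged crop.

```bash
python3 - <<'E'
import cv2
def c(n,x,y,w,h,s=4):
    a=cv2.imread(f'pics/{n}.png')[y:y+h,x:x+w];return cv2.resize(a,None,fx=s,fy=s,interpolation=cv2.INTER_CUBIC)
cv2.imwrite('pics/k7.png',cv2.hconcat([c('b1',140,5,80,145),c('b2',285,5,80,145)]))
from h import *
# dot centroids
out={}
for n in('b1','b2'):
    im=cv2.imread(f'pics/{n}.png').astype(int);b,g,r=im[...,0],im[...,1],im[...,2]
    for col,m in(('red',(r-g>90)&(r-b>90)),('blue',(b-r>70)&(b-g>50))):
        k,l,s,ce=cv2.connectedComponentsWithStats(m.astype(np.uint8))
        out[n,col]=[ce[i] for i in range(1,k) if 150<s[i,4]<900]
M={n:np.load(n+'.npy') for n in('b1','b2')}
for t,col,X in(('oldR','red',(.5660,.1357)),('newR','red',(.6461,.1357)),('oldB','blue',(.596,-.1583)),('newB','blue',(.6762,-.1593))):
    pts=[min(out[n,col],key=lambda c:np.linalg.norm(c-proj(M[n],np.r_[X,.05]))) for n in M]
    Y,e=tri(M['b1'],pts[0],M['b2'],pts[1]);print(t,np.round(pts,1).tolist(),np.round(Y,4),np.round((Y[:2]-X)*1e3,1),np.round(e,2))
E
```

```text
oldR [[174.7, 131.1], [68.8, 131.0]] [0.5655 0.1368 0.0513] [-0.5  1.1] [0.01 0.01]
newR [[169.5, 53.8], [56.4, 53.6]] [0.6461 0.1367 0.0517] [-0.  1.] [0.01 0.01]
oldB [[438.7, 102.8], [330.2, 102.4]] [ 0.5957 -0.1571  0.0523] [-0.3  1.2] [0.07 0.07]
newB [[452.1, 21.5], [336.3, 20.9]] [ 0.6763 -0.1582  0.0518] [0.1 1.1] [0.03 0.03]
```

View pics/k7.png

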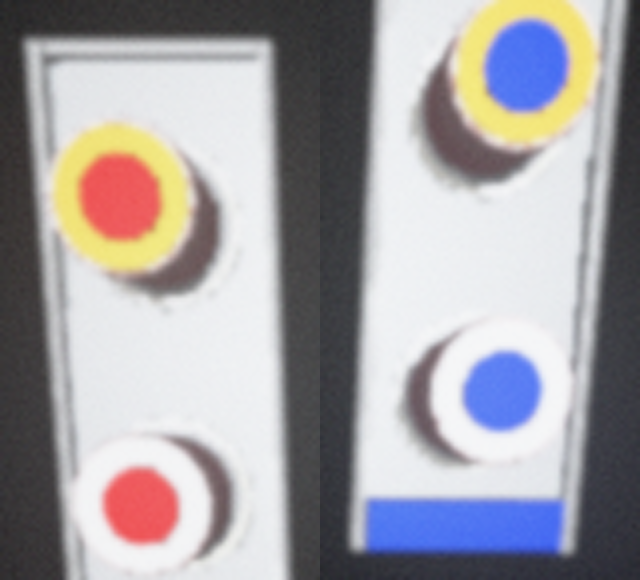

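All four pots are within about 1 mm of their circles, upright, with tops near 51 mm as expected. The gripper is clear, so I'm handing in.

```bash
python3 - <<'E'
from bench import bot
print(bot.observe()['clock']);print(bot.hand_in())
E
```

```text
41.5083
the job is handed in; nothing more can be done
None
```

I restocked both lanes and handed the job in at 41.5 s, within the 102 s limit; no verdict was reported. I first moved old_red and old_blue forward to their front circles. I then stood the gold-topped new_red and new_blue on the back circles behind them.

**Last checks:** two wrist views put all four pots about 1 mm from their circle centres, nearly all of it in y. They are upright, with tops at 51–52 mm against the nominal 50 mm. Every placing stopped on light contact of 4–5 N.

The gripper never reached for the green lane, the green gold-topped pot, the black pots or the look-alikes. In the last views they look where they were, though I did not measure them again.

**One disagreement:** an early wrist view had new_red's dot partly hidden by the gripper and gave its x position 9 mm off from the other cameras. I took two fresh wrist views, which settled it at x = 0.418 m before the grasp.

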